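# Pin the blank in the drilling jig by feel and lock the pin

## Task

Lift the caul that covers the drilling jig's window and lay it flat, lengthwise, on the middle of the grey-brown offcut block that lies alone between two clamp pipes on the other side of the bench. Then take the locating pin from its block, put it upright through the window and feel about with it (a spiral sweep does it) until it drops into the blank's hidden hole and is fully home; let go, then swing the keeper over the pin's head as far as it goes. Leave both glue bottles standing where they are.

Things in the scene. Friction and masses are not known exactly. Their poses are not given: they have to be found in the camera images.
- jig: Fixed drilling jig: plywood top plate 182 x 156 mm on side rails, a square window through it. Origin on the bench under the window's centre; x points to the end with the keeper's pivot, z up. Plate: x -66..116, y +-78, z 32..56 mm. Pivot at x 92, y 0. It stands in the left or the right lane between clamp pipes, yaw up to 0.15 rad.
- window (a point): Centre of the jig's square window, 42 x 42 mm (sides along jig x, y), at plate top, 56 mm over the bench. Below it lies the pine blank, its top at z 28 mm, with one blind hole, 22.5 mm wide, 22 mm deep, 2 mm chamfer. The hole's centre is anywhere within 7 mm of the window's centre along jig x and y, different each time, in no reading: feel for it with the pin.
- cover: Brown hardwood caul, 103 (x) x 50 (y) x 25 (z) mm, 0.065 kg, lying on the jig's plate over the window at the start, its length about across the jig (jig y). Origin: centre of its underside.
- block: Larger grey-brown walnut offcut lying flat on the bench in the lane without the jig, 70 (x) x 136 (y) x 30 (z) mm, loose, 0.11 kg. Origin: centre of its underside. Nothing lies on it at the start.
- pin_block: Fixed dark wood block, 66 x 66 x 34 mm, in the middle lane, with a 24 mm socket, 24 mm deep, in which the pin stands loosely. Origin: centre of its underside; the socket is at its centre.
- pin: Locating pin, 90 mm long, 0.16 kg (varies): steel shank 20 mm thick, foot chamfered to 14 mm over its last 4 mm; wooden head 32 x 32 mm square (x, y faces) from 54 to 90 mm above the foot. Origin: centre of the foot; z to the head. In its block the origin is 10 mm over the bench; fully home in the blank 6 mm, head 60 to 96 mm.
- keeper (a joint): Steel keeper leaf on the jig, turning about a vertical pivot, in rad: 0 to 0.2 at the start = swung aside, pointing to jig +y; grows anticlockwise from above; stop at 1.571 = pointing to jig -x, over the window and pin head. Leaf underside 101 mm, top 109 mm over the bench: a pin not home is in its way. It stays where left (about 0.7 N at the post).
- keeper_post (a point): Round wooden post upright on the keeper, 16 mm thick, 26 mm tall, from 109 to 135 mm over the bench, 88 mm from the pivot. The point is on its axis, 122 mm over the bench.
- glue_bottle: Bystander: larger glue bottle, 65 x 60 x 168 mm, standing behind the right lane. Origin: centre of its underside.
- glue_bottle_2: Bystander: smaller glue bottle, 58 x 54 x 148 mm, standing behind the left lane. Origin: centre of its underside.
- clamp_handle (a point): Obstacle, fixed furniture: top of the upright yellow and black clamp handle that stands between the left and the middle lane, about 0.61 m ahead; solid, about 30 mm thick, from 210 to 360 mm over the bench. Cross between the lanes nearer to the robot (about 0.4 m ahead), clear of it.

How it is judged:
By the outcome, as a careful person would: the job done as asked, in the order asked, and still so for the second after the job is handed in, with the robot touching nothing.
It also fails if it takes over 72 s, if anything falls off the work surface, if the arm or the gripper's body presses on something with over 40 N, if the wrist force passes 120 N, or if a joint passes its speed limit or range.

## Robot

A 6-joint arm with a two-finger parallel gripper is mounted at the origin on a cart in front of the work surface, level with it; the furniture and walls round the work are solid. World frame = base frame: x ahead of the robot, y to its left, z up, the work surface at z = 0. Lengths are in mm, angles in degrees, forces in N, time in s.
With the tool pointing down it reaches from about 325 to 850 mm from the base axis. Payload 15.5 kg.
Tool frame: the origin (TCP) lies midway between the tips of the shut fingers; the grasp point (between the pads) lies 19 mm behind it (arm.tcp_to_grasp is the z of the grasp point in the tool frame, in mm); z points along the fingers, y is the line along which they close (so a half turn about z gives the same grasp; the last joint's range is limited). The gripper opens to 91 mm and grips with 3 to 60 N. Pads are 32 mm wide; open, the fingers measure 118 mm over their backs; the gripper's body (76 mm by 178 mm) begins 60 mm behind the grasp point.
Start: joints at [-80.644, 28.281, 77.091, -0, 74.628, -5.472], TCP at [159.951, -604.187, 213.915] pointing down, gripper open.
Joint ranges: [-166.48, 166.48], [-47.26, 123.95], [12.59, 153.08], [-70.14, 250.14], [6.76, 159.57], [-176.63, 176.63]. Speed limits (degrees/s): [108.29, 108.29, 147.25, 172.46, 172.46, 172.46].

## Interface

Orientations are given as a 3x3 rotation matrix whose columns are the frame's x, y, z axes.
In Python, from plant import arm gives the robot as it stands.
- The arm moves only by the shell command python3 -m crank 'ROWS' [OPENING]. ROWS is a JSON object of lists of equal length, an entry for each row: "translation": the shift along the tool's x, y, z as a fraction of full scale, a list of three; "rot": the turn, a rotation vector about the tool's x, y, z as a fraction of full scale, a list of three. A call has 1 to 20 rows; each row is the pose to reach, as a shift and turn from the pose commanded when the call began, along the tool's axes at that moment, turning the shorter way round; what a row does not reach only later rows make up. Full scale, the value 1, is 0.2 m for a shift and 180 degrees for a turn. A row lasts 1/12 s, in which the tool goes at most 41.7 mm and 7.16 degrees, less where a joint would pass 70% of its speed; a pose out of reach is approached as far as the arm can. A call with a number of a shift or a turn outside -1 to 1 is refused whole. A call with a gripper value outside its range is refused whole. OPENING is the closure, from 0 (fully open) to 1 (shut), set as the call begins (- or left out, the last holds). The fingers move at their own pace and stop on an object; the grip force is fixed at half the most. Time passes only in rows, so rows that repeat a pose let the fingers close. It gives the time, the measured TCP pose, the force, the opening and the grip force at its end, in the units of the state.
- arm.state(): the state, without advancing time (a new reading comes with each control period).
- arm.grab_frame(name): name is "scene" or "side" or "wrist"; returns a dict with "img" (384x512x3 uint8, blue, green, red), "intrinsics" (3x3 intrinsics, pixels), "k1" (the pictures are not rectified: a ray, as slopes to the right and down, at radius r is drawn at 1 + k1 r^2 times it, then the intrinsics apply), "rvec" (rotation vector, rad) and "tvec" (3), from world to camera coordinates, as OpenCV has them; the wrist camera has in their place "tool_from_camera" (4x4, takes a point from camera to tool coordinates, whose origin is the TCP and whose axes are the flange's). Camera axes: x right, y down, z forward; pixel columns grow to the right and rows downward; lengths in mm; the calibration is good to about 2 mm. A picture is of the moment at which its call begins: read the wrist's pose just before it. There is no depth.
- arm.close_job(): hands the job in; it is judged then, once.
Trained networks look in a picture, given as the dict that the camera call returned (one of the last four; its "shot" number tells which), for a name from the list of things; names that differ only in an ending like _2 or _b are one class to them, and where a whole thing is asked for, a point or a joint stands for the part that bears it (a point fixed in the world has none). Each returns a list of dicts, best first, with "score" (0 to 1); they miss things now and then, are a little off and sometimes report something else, mostly with a low value. They report only what shows in the picture. A call takes as long as a camera call.
- arm.search_frame(picture, name): "centre" ([x, y, z] in mm, in world coordinates, good to about 4 mm: the middle of the surface that is visible of it).
- arm.silhouettes(picture, name): "region" (384x512 bool, what is visible of it).
The state is a dict: "time_s": time; "joint_pos": joint angles; "qd": joint speeds; "joint_torque": joint torques, N m; "eef_pos": TCP position; "tcp_rot": TCP orientation; "contact_force": force on the tool from outside, world axes, zero at the start; "moment": the same for the moment, N m; "width": opening from 0.0 (shut) to 1.0 (fully open); "gripper_force": force on a finger pad.
Only numpy, scipy, OpenCV 4.12 (cv2) and the standard library are available. Lean on these libraries where they do the work, as an engineer would, in place of code of your own. Each camera call takes 0.05 s, during which the arm holds its last target. There are 200 camera calls.

## Working session

There is one attempt and no reset: what is moved stays moved. The work goes in short steps, Python scripts to look and compute and a shell command to move; the robot and the scene stay as the last step left them, time stands still between calls to the robot, and variables do not carry over. Pictures are saved under pics/ and viewed, at most 10 in all, crops included, and the job is handed in when it is done.

```bash
ls; mkdir -p pics; cat > h.py <<'E'
import numpy as np, cv2
from plant import arm
def P(f,st=None):
    # returns R,t world->cam
    if 'rvec' in f:
        return cv2.Rodrigues(np.array(f['rvec'],float))[0], np.array(f['tvec'],float).ravel()
    T=np.eye(4);T[:3,:3]=st['tcp_rot'];T[:3,3]=st['eef_pos']
    M=np.linalg.inv(T@np.array(f['tool_from_camera'])); return M[:3,:3],M[:3,3]
def proj(f,p,st=None):
    R,t=P(f,st);c=np.atleast_2d(p)@R.T+t;s=c[:,:2]/c[:,2:];s=s*(1+f['k1']*(s**2).sum(1,keepdims=True))
    K=np.array(f['intrinsics']);return s@K[:2,:2].T+K[:2,2]
def back(f,px,z,st=None):
    R,t=P(f,st);K=np.array(f['intrinsics']);d=(np.atleast_2d(px).astype(float)-K[:2,2])/np.diag(K)[:2]
    s=d.copy()
    for _ in range(20): s=d/(1+f['k1']*(s**2).sum(1,keepdims=True))
    r=np.c_[s,np.ones(len(s))]@R; o=-R.T@t
    return o+r*((z-o[2])/r[:,2])[:,None]
def rect(f,region,z,st=None):
    c=max(cv2.findContours(region.astype(np.uint8),0,2)[0],key=cv2.contourArea)[:,0]
    w=back(f,c,z,st)[:,:2].astype(np.float32); return cv2.minAreaRect(w)
def off(dw,st=None):
    st=st or arm.state(); return np.round(np.array(st['tcp_rot']).T@np.array(dw)/200,4)
E
python3 - <<'E'
from h import *
st=arm.state();print(st)
for n in('scene','side'):
    f=arm.grab_frame(n);cv2.imwrite(f'pics/{n}0.png',f['img'])
    R,t=P(f);print(n,-R.T@t)
    for o in('jig','window','cover','block','pin_block','pin','keeper','keeper_post','glue_bottle','clamp_handle'):
        try: print(o,[(np.round(d['centre']).tolist(),round(d['score'],2)) for d in arm.search_frame(f,o)[:2]])
        except Exception as e: print(o,e)
    for o,z in(('cover',81),('block',30),('jig',56),('pin',100)):
        try:
            s=arm.silhouettes(f,o)
            if s: print(o,'rect',rect(f,s[0]['region'],z))
        except Exception as e: print(o,e)
E
```

```text
pics
{'time_s': 0.0, 'joint_pos': array([-8.06418698e+01,  2.83160908e+01,  7.71296369e+01,  1.53736472e-03,
        7.46293931e+01, -5.46988739e+00]), 'qd': array([-0.03691951,  0.05510254,  0.01108095,  0.01964622,  0.0771993 ,
        0.00443769]), 'joint_torque': array([-3.93646304e-03, -8.78837085e+01, -3.81861019e+01,  7.03387521e-02,
        5.28906262e-02, -9.06539390e-05]), 'eef_pos': array([ 159.91347748, -603.77064467,  213.31037093]), 'tcp_rot': array([[ 9.66700199e-01,  2.55911490e-01, -1.87664087e-04],
       [ 2.55911514e-01, -9.66699339e-01,  1.29786224e-03],
       [ 1.50723112e-04, -1.30266909e-03, -9.99999140e-01]]), 'contact_force': array([-0.86787609, -0.08894907,  0.50047563]), 'moment': array([0.03083689, 0.00480351, 0.00489594]), 'gripper_force': 0.0, 'width': 1.005053708854337}
scene [-148.5244662  1063.53892114 1260.48862739]
jig [([437.0, 383.0, 59.0], 0.84)]
window [([433.0, 385.0, 57.0], 0.89)]
cover [([406.0, 360.0, 81.0], 0.79)]
block [([432.0, -195.0, 29.0], 0.74)]
pin_block [([425.0, 10.0, 31.0], 0.69)]
pin [([429.0, -14.0, 105.0], 0.54)]
keeper []
ke
[... 952 characters left out ...]
0.45)]
keeper [([493.0, 400.0, 111.0], 0.77)]
keeper_post [([488.0, 402.0, 109.0], 0.65)]
glue_bottle [([669.0, -212.0, 96.0], 0.9), ([667.0, 296.0, 71.0], 0.58)]
clamp_handle it knows: block, cover, glue_bottle, jig, keeper, keeper_post, pin, pin_block, window
cover rect ((405.34814453125, 366.82733154296875), (63.75657653808594, 119.39421844482422), 75.7918930053711)
block rect ((466.3094787597656, -247.10040283203125), (45.219120025634766, 60.7519416809082), 19.44964027404785)
jig rect ((442.840087890625, 376.7314453125), (205.33392333984375, 260.4529724121094), 84.42158508300781)
pin rect ((417.5024719238281, 48.58310317993164), (44.4655647277832, 138.81976318359375), 15.325486183166504)
```

```bash
python3 - <<'E'
import cv2
a=cv2.imread('pics/scene0.png');cv2.imwrite('pics/s0b.png',cv2.resize(a,(800,600)))
E
```

```text
(no output)
```

View pics/s0b.png

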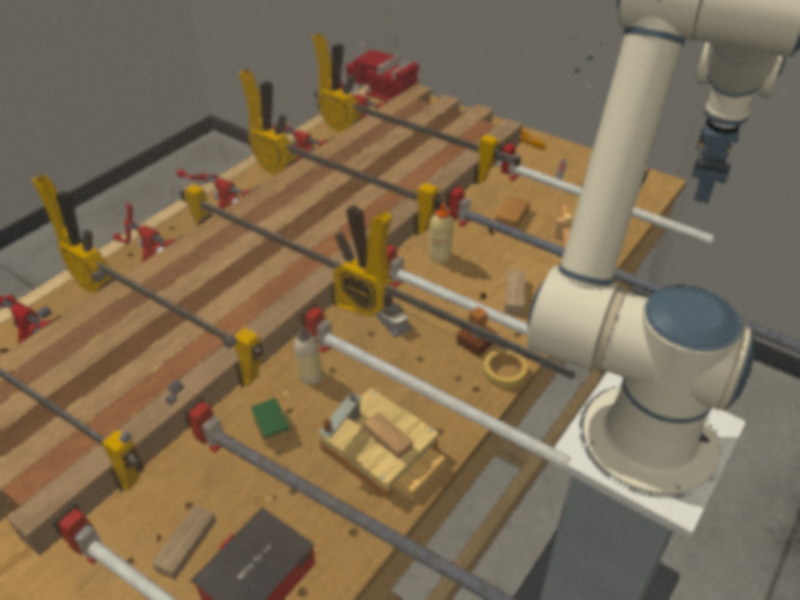

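The jig is in the left lane with the caul on it. The pin block is in the middle lane and the block is in the right lane. I'll move towards the block for a wrist look, turning the tool to yaw 90.

```bash
python3 -m crank '{"translation":[[0.968,-0.727,-0.55],[0.968,-0.727,-0.55],[0.968,-0.727,-0.55],[0.968,-0.727,-0.55],[0.968,-0.727,-0.55],[0.968,-0.727,-0.55],[0.968,-0.727,-0.55],[0.968,-0.727,-0.55],[0.968,-0.727,-0.55],[0.968,-0.727,-0.55],[0.968,-0.727,-0.55]],"rot":[[0,0,-0.4176],[0,0,-0.4176],[0,0,-0.4176],[0,0,-0.4176],[0,0,-0.4176],[0,0,-0.4176],[0,0,-0.4176],[0,0,-0.4176],[0,0,-0.4176],[0,0,-0.4176],[0,0,-0.4176]]}' 0; python3 - <<'E'
from h import *
s=arm.state();print(s['joint_pos'],s['tcp_rot'],s['eef_pos']);f=arm.grab_frame('wrist');print(np.round(f['tool_from_camera'],3),f['intrinsics'])
print(np.round(off([400-s['eef_pos'][0],-230-s['eef_pos'][1],0]),3))
E
```

```text
time_s: 2.32
eef_pos: [310.0, -413.9, 324.1]
tcp_rot: [[-0.008, 1.0, 0.0], [1.0, 0.008, -0.0], [-0.0, 0.0, -1.0]]
contact_force: [0.0, 0.8, -0.1]
width: 1.002
gripper_force: 0.0
[-5.97817832e+01  1.39901824e+01  8.22461996e+01 -2.06314393e-03
  8.37457663e+01 -6.02289054e+01] [[-7.80757400e-03  9.99969513e-01  1.25881405e-04]
 [ 9.99969479e-01  7.80760990e-03 -2.87247862e-04]
 [-2.88221938e-04  1.23634854e-04 -9.99999951e-01]] [ 310.03649503 -413.91206913  324.07534289]
[[  -0.      -0.97    -0.243   67.992]
 [   1.      -0.       0.      -0.885]
 [  -0.      -0.243    0.97  -170.517]
 [   0.       0.       0.       1.   ]] [[304.78378848   0.         251.57417339]
 [  0.         304.78378848 189.10319754]
 [  0.           0.           1.        ]]
[ 0.915  0.458 -0.   ]
```

```bash
python3 -m crank '{"translation":[[1,0.6,0],[1,0.6,0],[1,0.6,0],[1,0.6,0],[1,0.6,0],[1,0.6,0],[1,0.6,0],[1,0.6,0]],"rot":[[0,0,0],[0,0,0],[0,0,0],[0,0,0],[0,0,0],[0,0,0],[0,0,0],[0,0,0]]}'; python3 - <<'E'
from h import *
s=arm.state();f=arm.grab_frame('wrist');cv2.imwrite('pics/w1.png',f['img']);print(s['qd'].max())
for o,z in(('block',30),('glue_bottle',168)):
    print(o,[(np.round(d['centre']).tolist(),round(d['score'],2)) for d in arm.search_frame(f,o)[:2]])
    for q in arm.silhouettes(f,o)[:2]: print(rect(f,q['region'],z,s))
E
```

```text
time_s: 3.03
eef_pos: [430.4, -213.1, 324.0]
tcp_rot: [[-0.001, 1.0, 0.0], [1.0, 0.001, -0.0], [-0.0, 0.0, -1.0]]
contact_force: [-1.0, -0.0, -0.6]
width: 0.999
gripper_force: 0.0
0.19818991895376487
block [([439.0, -212.0, 30.0], 0.86)]
((441.4762268066406, -213.83746337890625), (45.38761901855469, 129.8160400390625), 27.338886260986328)
glue_bottle [([660.0, -225.0, 120.0], 0.68)]
((627.865966796875, -216.71035766601562), (49.06962966918945, 108.95877075195312), 66.3043441772461)
((432.2681579589844, -59.15440368652344), (49.44981002807617, 47.50057601928711), 84.81546783447266)
```

View pics/w1.png

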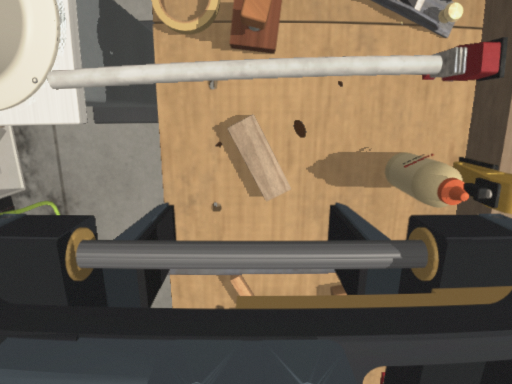

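In this view up is +y and right is +x. The block is alone at px (258,157), centre about (441,-214), with its long axis at about 117°. I'll move on over the pin.

```bash
python3 -m crank '{"translation":[[1,0,0],[1,0,0],[1,0,0],[1,0,0],[1,0,0],[1,0,0],[1,0,0]],"rot":[[0,0,0],[0,0,0],[0,0,0],[0,0,0],[0,0,0],[0,0,0],[0,0,0]]}'; python3 - <<'E'
from h import *
s=arm.state();f=arm.grab_frame('wrist');cv2.imwrite('pics/w2.png',f['img'])
for o,z in(('pin',100),('pin_block',34),('block',30)):
    print(o,[(np.round(d['centre']).tolist(),round(d['score'],2)) for d in arm.search_frame(f,o)[:2]])
    for q in arm.silhouettes(f,o)[:1]: print(rect(f,q['region'],z,s))
E
python3 -m crank '{"translation":[[1,-0.1,0],[1,-0.1,0],[1,-0.1,0],[1,-0.1,0],[1,-0.1,0],[1,-0.1,0],[1,-0.1,0]],"rot":[[0,0,0],[0,0,0],[0,0,0],[0,0,0],[0,0,0],[0,0,0],[0,0,0]]}'
python3 - <<'E'
from h import *
s=arm.state();f=arm.grab_frame('wrist');cv2.imwrite('pics/w3.png',f['img'])
cv2.imwrite('pics/w23.png',np.vstack([cv2.imread('pics/w2.png')[:200],f['img']]))
for o,z in(('cover',81),('jig',56),('keeper',109),('keeper_post',135)):
    print(o,[(np.round(d['centre']).tolist(),round(d['score'],2)) for d in arm.search_frame(f,o)[:2]])
    for q in arm.silhouettes(f,o)[:1]: print(rect(f,q['region'],z,s))
E
```

```text
time_s: 3.87
eef_pos: [429.8, -13.4, 324.0]
tcp_rot: [[-0.002, 1.0, 0.0], [1.0, 0.002, -0.0], [-0.0, 0.0, -1.0]]
contact_force: [0.3, -0.9, 0.4]
width: 0.999
gripper_force: 0.0
pin [([438.0, -17.0, 102.0], 0.98)]
((434.75140380859375, -18.161489486694336), (36.043216705322266, 33.59870529174805), 74.77433013916016)
pin_block [([432.0, -9.0, 35.0], 0.77)]
((433.8924865722656, -19.453712463378906), (70.32025909423828, 67.25260925292969), 83.46895599365234)
block [([448.0, -222.0, 25.0], 0.69)]
((450.35400390625, -226.33633422851562), (74.26020050048828, 50.41017150878906), 0.025846809148788452)
time_s: 4.8
eef_pos: [409.8, 186.9, 323.8]
tcp_rot: [[-0.003, 1.0, -0.0], [1.0, 0.003, -0.0], [-0.0, -0.0, -1.0]]
contact_force: [0.0, 0.2, 0.6]
width: 1.002
gripper_force: 0.0
cover [([408.0, 350.0, 82.0], 0.65)]
((408.4104309082031, 350.8037109375), (44.227142333984375, 99.53443908691406), 80.1015853881836)
jig [([450.0, 327.0, 57.0], 0.91), ([656.0, -221.0, 39.0], 0.49)]
((434.55682373046875, 339.9542236328125), (136.00985717773438, 184.54812622070312), 86.2985610961914)
keeper [([497.0, 356.0, 111.0], 0.92)]
((497.69940185546875, 359.28948974609375), (27.863967895507812, 51.55094528198242), 5.691922187805176)
keeper_post [([499.0, 363.0, 111.0], 0.75)]
((492.01776123046875, 352.6922302246094), (25.506633758544922, 48.005638122558594), 7.423379421234131)
```

View pics/w23.png

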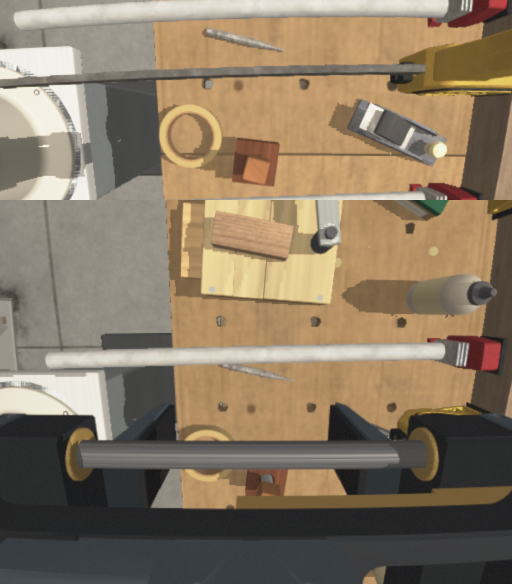

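The caul's length lies nearly along world x, so the jig's y axis is about along world x. The keeper is at px (325,225), cut off at the frame edge, so I need to be further over.

```bash
python3 -m crank '{"translation":[[0.8,0,0],[0.8,0,0],[0.8,0,0],[0.8,0,0],[0.8,0,0],[0.8,0,0]],"rot":[[0,0,0],[0,0,0],[0,0,0],[0,0,0],[0,0,0],[0,0,0]]}'
python3 - <<'E'
from h import *
s=arm.state();f=arm.grab_frame('wrist');cv2.imwrite('pics/w4.png',f['img'][:260])
np.save('s4.npy',np.r_[s['eef_pos'],s['tcp_rot'].ravel()])
for o,z in(('cover',81),('jig',56),('keeper',109),('keeper_post',135)):
    print(o,[(np.round(d['centre']).tolist(),round(d['score'],2)) for d in arm.search_frame(f,o)[:2]])
    for q in arm.silhouettes(f,o)[:1]: print(rect(f,q['region'],z,s))
E
```

```text
time_s: 5.75
eef_pos: [409.7, 347.1, 323.4]
tcp_rot: [[-0.002, 1.0, -0.001], [1.0, 0.002, -0.0], [-0.0, -0.001, -1.0]]
contact_force: [-0.5, -0.3, -0.1]
width: 0.998
gripper_force: 0.0
cover [([410.0, 350.0, 84.0], 0.59)]
((408.42413330078125, 353.41448974609375), (42.07388687133789, 99.54462432861328), 79.71099090576172)
jig [([444.0, 372.0, 55.0], 0.77)]
((436.85040283203125, 364.1392822265625), (180.23931884765625, 187.43959045410156), 86.0219955444336)
keeper [([493.0, 392.0, 112.0], 0.79)]
((494.8190002441406, 390.3964538574219), (26.851722717285156, 112.22454071044922), 6.42509651184082)
keeper_post [([495.0, 395.0, 111.0], 0.71)]
((489.072998046875, 391.9517517089844), (24.992393493652344, 104.6614990234375), 6.462344169616699)
```

View pics/w4.png

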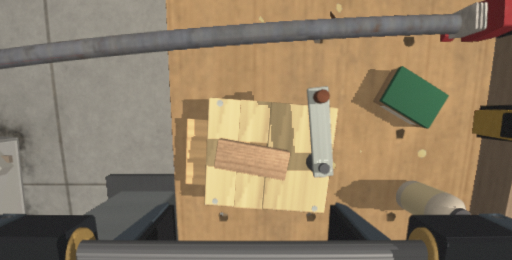

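The pivot bolt is at px (323,167) and the wooden post at (321,97), so jig x is about world x. The caul at (253,158) has its long axis at about 170°. I'll descend with the tool turned to yaw 170 to grip across its width.

```bash
python3 -m crank '{"translation":[[0.024,-0.006,0.85],[0.024,-0.006,0.85],[0.024,-0.006,0.85],[0.024,-0.006,0.85],[0.024,-0.006,0.85],[0.024,-0.006,0.85],[0.024,-0.006,0.85],[0.024,-0.006,0.85],[0.024,-0.006,0.85],[0.024,-0.006,0.85],[0.024,-0.006,0.85],[0.024,-0.006,0.85],[0.024,-0.006,0.85]],"rot":[[0,0,-0.442],[0,0,-0.442],[0,0,-0.442],[0,0,-0.442],[0,0,-0.442],[0,0,-0.442],[0,0,-0.442],[0,0,-0.442],[0,0,-0.442],[0,0,-0.442],[0,0,-0.442],[0,0,-0.442],[0,0,-0.442]]}'
python3 - <<'E'
from h import *
s=arm.state();f=arm.grab_frame('wrist');cv2.imwrite('pics/w5.png',f['img'])
for o,z in(('cover',81),):
    print(o,[(np.round(d['centre']).tolist(),round(d['score'],2)) for d in arm.search_frame(f,o)[:2]])
    for q in arm.silhouettes(f,o)[:1]: print(rect(f,q['region'],z,s))
print(s['eef_pos'])
E
```

```text
time_s: 7.28
eef_pos: [408.9, 350.6, 154.0]
tcp_rot: [[-0.983, 0.184, 0.0], [0.184, 0.983, 0.0], [-0.0, 0.0, -1.0]]
contact_force: [-0.6, -0.1, 0.3]
width: 1.0
gripper_force: 0.0
cover [([402.0, 352.0, 84.0], 0.71)]
((402.160888671875, 354.1387939453125), (40.2264289855957, 89.65835571289062), 80.24833679199219)
[408.87772455 350.59664845 154.01324679]
```

View pics/w5.png

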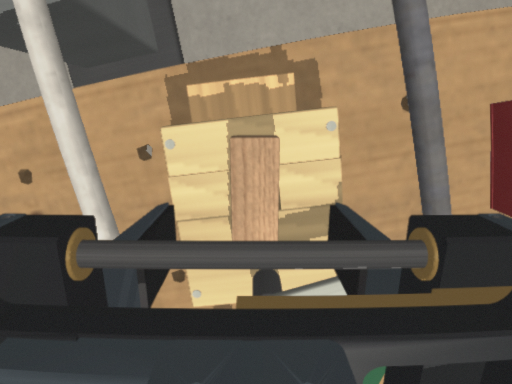

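Caul centred between the fingers. Descend, then close.

```bash
python3 -m crank '{"translation":[[0,0,0.2],[0,0,0.4],[0,0,0.47],[0,0,0.47],[0,0,0.47]],"rot":[[0,0,0],[0,0,0],[0,0,0],[0,0,0],[0,0,0]]}' && python3 -m crank '{"translation":[[0,0,0],[0,0,0],[0,0,0],[0,0,0],[0,0,0],[0,0,0],[0,0,0],[0,0,0]],"rot":[[0,0,0],[0,0,0],[0,0,0],[0,0,0],[0,0,0],[0,0,0],[0,0,0],[0,0,0]]}' 1
```

```text
time_s: 7.85
eef_pos: [408.4, 350.5, 59.3]
tcp_rot: [[-0.983, 0.184, -0.001], [0.184, 0.983, -0.001], [0.001, -0.001, -1.0]]
contact_force: [-0.4, 0.3, -0.1]
width: 1.0
gripper_force: 0.0
time_s: 8.52
eef_pos: [408.8, 350.8, 60.0]
tcp_rot: [[-0.983, 0.181, 0.0], [0.181, 0.983, 0.0], [-0.0, 0.0, -1.0]]
contact_force: [0.5, 0.1, 0.1]
width: 0.447
gripper_force: 0.2
```

```bash
python3 -m crank '{"translation":[[0,0,0],[0,0,0],[0,0,0],[0,0,-0.2],[0,0,-0.5],[0,0,-1],[0,0,-1],[0,0,-1],[0,0,-1],[0,0,-1]],"rot":[[0,0,0],[0,0,0],[0,0,0],[0,0,0],[0,0,0],[0,0,0],[0,0,0],[0,0,0],[0,0,0],[0,0,0]]}' 
python3 - <<'E'
from h import *
s=arm.state();f=arm.grab_frame('wrist');cv2.imwrite('pics/w6.png',f['img'])
R,t=P(f,s)
for o,z in(('cover',s['eef_pos'][2]+21),('window',56)):
    print(o,[(np.round(d['centre']).tolist(),round(d['score'],2)) for d in arm.search_frame(f,o)[:2]])
    for q in arm.silhouettes(f,o)[:1]: print(rect(f,q['region'],z,s))
E
```

```text
time_s: 9.35
eef_pos: [409.4, 351.2, 261.8]
tcp_rot: [[-0.983, 0.181, 0.003], [0.181, 0.983, 0.002], [-0.003, 0.003, -1.0]]
contact_force: [-0.7, 0.9, -0.5]
width: 0.435
gripper_force: 30.0
cover [([387.0, 354.0, 282.0], 0.73)]
((381.3420715332031, 356.0751953125), (40.22315979003906, 49.595123291015625), 79.64313507080078)
window [([375.0, 379.0, 56.0], 0.93)]
((423.17510986328125, 357.2574157714844), (164.96914672851562, 161.1749267578125), 85.85511779785156)
```

View pics/w6.png

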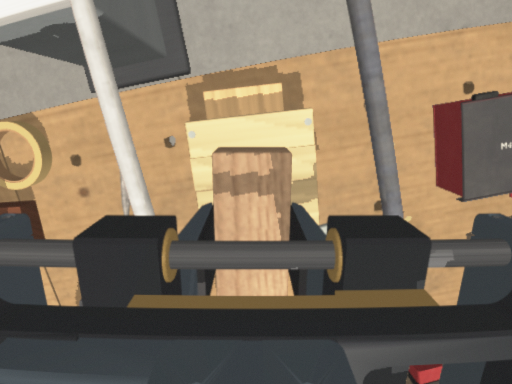

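Caul is held. Carry it to the right lane in three moves, turning in the last.

```bash
python3 -m crank '{"translation":[[-0.22,-0.915,0],[-0.22,-0.915,0],[-0.22,-0.915,0],[-0.22,-0.915,0],[-0.22,-0.915,0],[-0.22,-0.915,0]],"rot":[[0,0,0],[0,0,0],[0,0,0],[0,0,0],[0,0,0],[0,0,0]]}' >/dev/null && python3 -m crank '{"translation":[[-0.22,-0.915,0],[-0.22,-0.915,0],[-0.22,-0.915,0],[-0.22,-0.915,0],[-0.22,-0.915,0],[-0.22,-0.915,0]],"rot":[[0,0,0],[0,0,0],[0,0,0],[0,0,0],[0,0,0],[0,0,0]]}'; python3 - <<'E'
from h import *
s=arm.state();print(off(np.array([441.5,-213.8,262])-s['eef_pos']))
E
```

```text
time_s: 10.6
eef_pos: [429.2, -28.4, 259.3]
tcp_rot: [[-0.983, 0.185, -0.001], [0.185, 0.983, -0.001], [0.001, -0.001, -1.0]]
contact_force: [0.2, -0.1, -1.1]
width: 0.442
gripper_force: 30.0
[-0.2317 -0.8999 -0.0132]
```

```bash
python3 -m crank '{"translation":[[-0.232,-0.9,0.3],[-0.232,-0.9,0.3],[-0.232,-0.9,0.3],[-0.232,-0.9,0.3],[-0.232,-0.9,0.3],[-0.232,-0.9,0.3],[-0.232,-0.9,0.3],[-0.232,-0.9,0.3],[-0.232,-0.9,0.3],[-0.232,-0.9,0.3]],"rot":[[0,0,0.291],[0,0,0.291],[0,0,0.291],[0,0,0.291],[0,0,0.291],[0,0,0.291],[0,0,0.291],[0,0,0.291],[0,0,0.291],[0,0,0.291]]}'; python3 - <<'E'
from h import *
s=arm.state();f=arm.grab_frame('wrist');cv2.imwrite('pics/w7.png',f['img'])
print(s['eef_pos'],s['joint_pos'])
for q in arm.silhouettes(f,'block')[:1]:
    c=max(cv2.findContours(q['region'].astype(np.uint8),0,2)[0],key=cv2.contourArea)[:,0]; w=back(f,c,30,s)
    d=(w-s['eef_pos'])@s['tcp_rot']; print(d[:,:2].min(0),d[:,:2].max(0))
    top=d[d[:,0]>20]; print(np.round(top[::6,:2]).tolist())
E
```

```text
time_s: 11.43
eef_pos: [442.1, -209.8, 199.4]
tcp_rot: [[-0.459, 0.888, -0.001], [0.888, 0.459, 0.001], [0.001, -0.0, -1.0]]
contact_force: [-0.3, -0.2, -0.7]
width: 0.439
gripper_force: 30.0
[ 442.10839503 -209.83430802  199.41048351] [-3.23919447e+01  1.84405810e+01  9.68238828e+01  1.01039993e-02
  6.47947500e+01 -5.97157084e+01]
[ 32.51381953 -24.61504738] [60.87644656 19.66095809]
[[61.0, -21.0], [44.0, -24.0], [33.0, 19.0], [59.0, 19.0]]
```

View pics/w7.png

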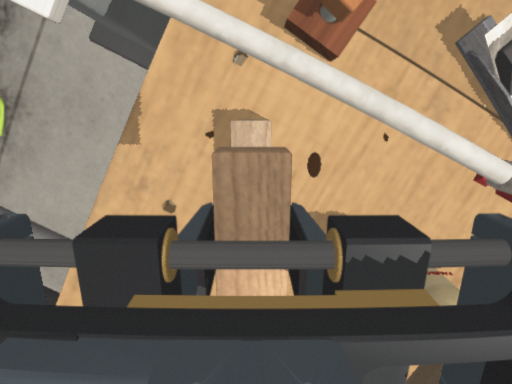

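The block's end shows at px (250,122), in line with the caul. I need a small correction of −4.5 and −2 mm, then lower.

```bash
python3 -m crank '{"translation":[[-0.022,-0.01,0.15],[-0.022,-0.01,0.35],[-0.022,-0.01,0.55],[-0.022,-0.01,0.7],[-0.022,-0.01,0.78],[-0.022,-0.01,0.80],[-0.022,-0.01,0.81],[-0.022,-0.01,0.815],[-0.022,-0.01,0.815],[-0.022,-0.01,0.815]],"rot":[[0,0,0],[0,0,0],[0,0,0],[0,0,0],[0,0,0],[0,0,0],[0,0,0],[0,0,0],[0,0,0],[0,0,0]]}'
```

```text
time_s: 12.37
eef_pos: [442.9, -215.8, 38.0]
tcp_rot: [[-0.457, 0.889, 0.002], [0.889, 0.457, -0.001], [-0.002, 0.001, -1.0]]
contact_force: [-0.1, -0.1, -0.1]
width: 0.438
gripper_force: 30.0
```

```bash
python3 -m crank '{"translation":[[0,0,0.005],[0,0,0.01],[0,0,0.01]],"rot":[[0,0,0],[0,0,0],[0,0,0]]}';python3 -m crank '{"translation":[[0,0,0.004],[0,0,0.008],[0,0,0.008]],"rot":[[0,0,0],[0,0,0],[0,0,0]]}'
```

```text
time_s: 12.62
eef_pos: [442.3, -215.5, 35.2]
tcp_rot: [[-0.457, 0.89, 0.0], [0.89, 0.457, -0.0], [-0.001, 0.0, -1.0]]
contact_force: [-0.1, -0.6, -0.5]
width: 0.434
gripper_force: 30.0
time_s: 12.87
eef_pos: [442.3, -215.5, 33.9]
tcp_rot: [[-0.457, 0.89, 0.0], [0.89, 0.457, -0.0], [-0.001, 0.0, -1.0]]
contact_force: [-3.4, 1.3, 18.0]
width: 0.438
gripper_force: 30.0
```

```bash
python3 -m crank '{"translation":[[0,0,-0.003],[0,0,-0.003],[0,0,-0.003],[0,0,-0.003],[0,0,-0.003],[0,0,-0.003],[0,0,-0.1],[0,0,-0.3],[0,0,-0.6],[0,0,-1],[0,0,-1],[0,0,-1]],"rot":[[0,0,0],[0,0,0],[0,0,0],[0,0,0],[0,0,0],[0,0,0],[0,0,0],[0,0,0],[0,0,0],[0,0,0],[0,0,0],[0,0,0]]}' 0
python3 - <<'E'
from h import *
s=arm.state();f=arm.grab_frame('wrist');cv2.imwrite('pics/w8.png',f['img'])
for o,z in(('cover',55),('block',30)):
    for q in arm.silhouettes(f,o)[:1]: print(o,rect(f,q['region'],z,s))
E
python3 -m crank '{"translation":[[0.8,0.6,-0.2],[0.8,0.6,-0.2],[0.8,0.6,-0.2],[0.8,0.6,-0.2],[0.8,0.6,-0.2],[0.8,0.6,-0.2]],"rot":[[0,0,0.151],[0,0,0.151],[0,0,0.151],[0,0,0.151],[0,0,0.151],[0,0,0.151]]}'
python3 - <<'E'
from h import *
s=arm.state();f=arm.grab_frame('wrist');cv2.imwrite('pics/w9.png',f['img'])
for o,z in(('cover',55),('block',30),('pin',100),('pin_block',34)):
    print(o,[(np.round(d['centre']).tolist(),round(d['score'],2)) for d in arm.search_frame(f,o)[:2]])
    for q in arm.silhouettes(f,o)[:1]: print(o,rect(f,q['region'],z,s))
E
```

```text
time_s: 13.87
eef_pos: [443.6, -216.3, 238.8]
tcp_rot: [[-0.457, 0.89, 0.006], [0.89, 0.457, -0.004], [-0.006, 0.003, -1.0]]
contact_force: [0.9, -2.3, 1.1]
width: 1.001
gripper_force: 0.0
cover ((441.51708984375, -215.35594177246094), (40.60788345336914, 99.56604766845703), 27.085453033447266)
block ((416.9996337890625, -165.92721557617188), (46.777156829833984, 21.5413875579834), 25.240909576416016)
time_s: 14.52
eef_pos: [475.5, -15.0, 272.7]
tcp_rot: [[0.003, 1.0, -0.002], [1.0, -0.003, 0.001], [0.001, -0.002, -1.0]]
contact_force: [-0.0, -1.1, -0.6]
width: 1.001
gripper_force: 0.0
cover [([432.0, -194.0, 56.0], 0.78), ([443.0, -7.0, 33.0], 0.37)]
cover ((432.6496276855469, -191.02886962890625), (46.37593078613281, 65.45895385742188), 26.78763771057129)
block []
block ((460.5530700683594, -196.48367309570312), (14.059261322021484, 54.78974914550781), 26.594202041625977)
pin [([435.0, -15.0, 99.0], 0.61), ([443.0, -9.0, 34.0], 0.43)]
pin ((435.78631591796875, -16.56032943725586), (37.14457702636719, 31.973634719848633), 75.4419174194336)
pin_block []
pin_block ((434.4433288574219, -18.458019256591797), (69.29988098144531, 65.89608764648438), 83.263671875)
```

View pics/w9.png

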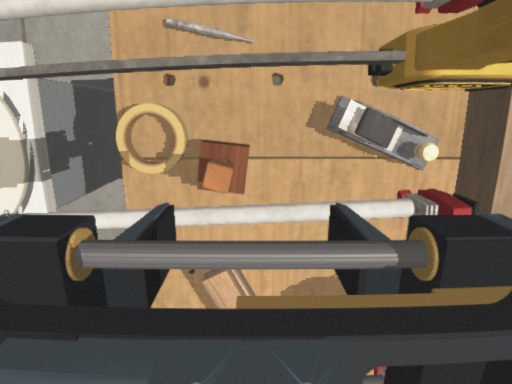

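The caul lies on the block, aligned and centred (441.5,-215.4). The pin head shows at px (219,176). I'll move over it for a closer measurement.

```bash
python3 -m crank '{"translation":[[-0.015,-0.205,0.3],[-0.015,-0.205,0.3],[-0.015,-0.205,0.3],[-0.015,-0.205,0.3]],"rot":[[0,0,0.056],[0,0,0.056],[0,0,0.056],[0,0,0.056]]}'
python3 - <<'E'
from h import *
s=arm.state();f=arm.grab_frame('wrist');cv2.imwrite('pics/w10.png',f['img'])
cv2.imwrite('pics/w10c.png',cv2.resize(f['img'][100:280,160:350],None,fx=3,fy=3))
R,t=P(f,s);print('cam',-R.T@t)
for o,z in(('pin',100),('pin_block',34)):
    print(o,[(np.round(d['centre']).tolist(),round(d['score'],2)) for d in arm.search_frame(f,o)[:2]])
    for q in arm.silhouettes(f,o)[:1]: print(o,rect(f,q['region'],z,s))
print(proj(f,[[434,-18,100],[434,-18,34]],s))
E
```

```text
time_s: 15.3
eef_pos: [433.5, -21.7, 212.5]
tcp_rot: [[0.176, 0.984, -0.003], [0.984, -0.176, 0.001], [0.0, -0.003, -1.0]]
contact_force: [0.9, 0.2, 0.2]
width: 1.003
gripper_force: 0.0
cam [445.06514122  45.15566276 383.02649583]
pin [([436.0, -17.0, 99.0], 0.62)]
pin ((434.77197265625, -16.88161849975586), (38.081520080566406, 32.035316467285156), 74.93399047851562)
pin_block [([438.0, -5.0, 34.0], 0.72)]
pin_block ((434.3583679199219, -18.596755981445312), (69.04938507080078, 68.10783386230469), 83.38917541503906)
[[252.5472045  182.12918919]
 [252.51016088 169.58058009]]
```

View pics/w10c.png

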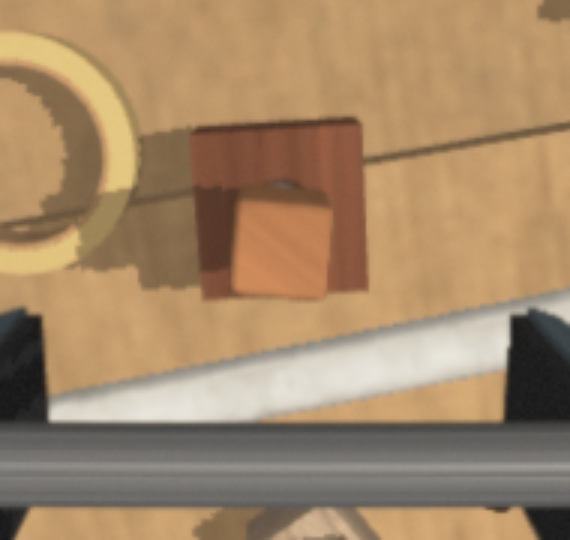

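Pin head's top face is centred near crop (283,248), i.e. about (435.5,-18), with head yaw about −15°. I'll align, descend and grip.

```bash
python3 -m crank '{"translation":[[0.02,0.0066,0.2],[0.02,0.0066,0.4],[0.02,0.0066,0.6],[0.02,0.0066,0.7],[0.02,0.0066,0.7275],[0.02,0.0066,0.7275],[0.02,0.0066,0.7275]],"rot":[[0,0,0.029],[0,0,0.029],[0,0,0.029],[0,0,0.029],[0,0,0.029],[0,0,0.029],[0,0,0.029]]}' && python3 -m crank '{"translation":[[0,0,0],[0,0,0],[0,0,0],[0,0,0],[0,0,0],[0,0,0],[0,0,0],[0,0,0],[0,0,0],[0,0,0],[0,0,0],[0,0,0]],"rot":[[0,0,0],[0,0,0],[0,0,0],[0,0,0],[0,0,0],[0,0,0],[0,0,0],[0,0,0],[0,0,0],[0,0,0],[0,0,0],[0,0,0]]}' 1
```

```text
time_s: 16.13
eef_pos: [437.8, -17.7, 68.8]
tcp_rot: [[0.264, 0.965, 0.001], [0.965, -0.264, -0.0], [0.0, 0.001, -1.0]]
contact_force: [-0.3, 0.6, 0.1]
width: 1.0
gripper_force: 0.0
time_s: 17.13
eef_pos: [436.8, -17.6, 67.8]
tcp_rot: [[0.264, 0.965, -0.0], [0.965, -0.264, -0.0], [-0.0, -0.0, -1.0]]
contact_force: [0.1, 0.5, 0.2]
width: 0.35
gripper_force: 29.9
```

```bash
python3 -m crank '{"translation":[[0,0,-0.1],[0,0,-0.25],[0,0,-0.45],[0,0,-0.65],[0.968,-0.405,-0.85],[0.968,-0.405,-0.85],[0.968,-0.405,-0.85],[0.968,-0.405,-0.85],[0.968,-0.405,-0.85],[0.968,-0.405,-0.85],[0.968,-0.405,-0.85],[0.968,-0.405,-0.85]],"rot":[[0,0,0],[0,0,0],[0,0,0],[0,0,0],[0,0,-0.055],[0,0,-0.055],[0,0,-0.055],[0,0,-0.055],[0,0,-0.055],[0,0,-0.055],[0,0,-0.055],[0,0,-0.055]]}'
python3 - <<'E'
from h import *
s=arm.state();f=arm.grab_frame('wrist');cv2.imwrite('pics/w11.png',f['img'])
np.save('s11.npy',np.r_[s['eef_pos'],s['tcp_rot'].ravel()])
R,t=P(f,s);print('cam',-R.T@t)
for o,z in(('window',56),('keeper',109),('pin',0)):
    print(o,[(np.round(d['centre']).tolist(),round(d['score'],2)) for d in arm.search_frame(f,o)[:2]])
    for q in arm.silhouettes(f,o)[:1]: print(o,rect(f,q['region'],z,s))
p=proj(f,[[408,353,56]],s)[0].astype(int);print(p)
y0,x0=max(0,p[1]-90),max(0,p[0]-130)
print(y0,x0);cv2.imwrite('pics/w11c.png',cv2.resize(f['img'][y0:y0+180,x0:x0+260],None,fx=3,fy=3))
E
```

```text
time_s: 18.13
eef_pos: [409.5, 190.5, 237.6]
tcp_rot: [[0.093, 0.996, -0.0], [0.996, -0.093, -0.0], [-0.0, -0.0, -1.0]]
contact_force: [-0.4, -0.4, -2.4]
width: 0.35
gripper_force: 30.0
cam [414.9949511  258.29868804 408.03645398]
window [([439.0, 322.0, 59.0], 0.87)]
window ((433.5495300292969, 322.8163146972656), (103.72064971923828, 187.23020935058594), 84.82210540771484)
keeper [([497.0, 343.0, 112.0], 0.97)]
keeper ((498.8655090332031, 341.5538635253906), (18.669466018676758, 28.457733154296875), 85.87296295166016)
pin [([411.0, 200.0, 270.0], 0.77)]
pin ((401.33135986328125, 113.58670806884766), (65.89822387695312, 90.82791900634766), 84.6658935546875)
[236  23]
0 106
```

View pics/w11c.png

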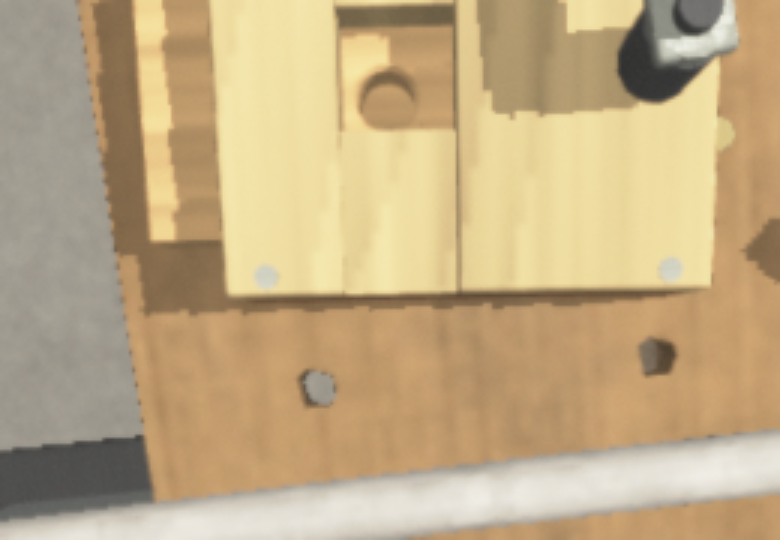

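The open window spans crop (337..455, 6..129), and the hole itself shows at crop (388,100), full px about (235.3,33.3). I'll compute positions from this.

```bash
python3 - <<'E'
from h import *
a=np.load('s11.npy');s=dict(eef_pos=a[:3],tcp_rot=a[3:].reshape(3,3))
f=arm.grab_frame('wrist')
F=lambda L:np.array(L)/3+[106,0]
w=back(f,F([[341,129],[455,128],[455,6],[337,6]]),56,s);print(np.round(w,1));print('win',w.mean(0))
h=back(f,F([[388,100],[360,100],[416,100],[388,70],[388,130]]),28,s);print('hole',np.round(h,1))
pl=back(f,F([[228,297],[710,288]]),56,s);print('plate edge',pl,np.linalg.norm(pl[1]-pl[0]))
print('pivot',back(f,F([[700,10]]),112,s))
n=arm.state();print(n['eef_pos'],[off(np.r_[h[0][:2]-n['eef_pos'][:2],0],n)])
E
```

```text
[[387.6 335.   56. ]
 [428.4 331.4  56. ]
 [432.  372.   56. ]
 [390.8 376.   56. ]]
win [409.69564067 353.62624726  56.        ]
hole [[404.7 349.9  28. ]
 [393.9 350.9  28. ]
 [415.4 348.8  28. ]
 [405.8 360.7  28. ]
 [403.5 339.   28. ]]
plate edge [[338.97678976 280.82738957  56.        ]
 [518.09670898 267.5917348   56.        ]] 179.6082626628044
pivot [[501.7832541  346.89581944 112.        ]]
[409.96299857 189.93577429 237.73845158] [array([ 0.7935, -0.1027, -0.    ])]
```

```bash
python3 -m crank '{"translation":[[0.2,-0.026,0],[0.4,-0.052,0.1],[0.6,-0.078,0.2],[0.7935,-0.103,0.35],[0.7935,-0.103,0.5],[0.7935,-0.103,0.65],[0.7935,-0.103,0.7],[0.7935,-0.103,0.72],[0.7935,-0.103,0.72],[0.7935,-0.103,0.72]],"rot":[[0,0,0],[0,0,0],[0,0,0],[0,0,0],[0,0,0],[0,0,0],[0,0,0],[0,0,0],[0,0,0],[0,0,0]]}'; python3 - <<'E'
from plant import arm
import numpy as np
p=[];q=[]
for _ in range(3):
    s=arm.state();p.append(s['eef_pos']);q.append(s['contact_force']);arm.grab_frame('wrist')
print(np.mean(p,0),np.mean(q,0))
E
```

```text
time_s: 19.37
eef_pos: [405.3, 350.5, 95.3]
tcp_rot: [[0.095, 0.995, 0.002], [0.995, -0.095, 0.001], [0.001, 0.001, -1.0]]
contact_force: [0.0, 0.4, -1.1]
width: 0.349
gripper_force: 30.0
[405.32552522 350.57839455  95.47829813] [ 0.28609633  0.0900187  -1.26447222]
```

```bash
python3 -m crank '{"translation":[[0,0,0.01],[0,0,0.02],[0,0,0.03],[0,0,0.035],[0,0,0.04]],"rot":[[0,0,0],[0,0,0],[0,0,0],[0,0,0],[0,0,0]]}';python3 -m crank '{"translation":[[0,0,0.005],[0,0,0.01],[0,0,0.01]],"rot":[[0,0,0],[0,0,0],[0,0,0]]}'
```

```text
time_s: 19.93
eef_pos: [404.2, 350.4, 85.6]
tcp_rot: [[0.094, 0.996, -0.0], [0.996, -0.094, -0.0], [-0.0, -0.0, -1.0]]
contact_force: [0.3, -0.2, -2.3]
width: 0.345
gripper_force: 30.0
time_s: 20.18
eef_pos: [404.2, 350.4, 83.6]
tcp_rot: [[0.094, 0.996, -0.0], [0.996, -0.094, -0.0], [-0.0, -0.0, -1.0]]
contact_force: [-0.1, 0.9, -2.6]
width: 0.347
gripper_force: 30.0
```

```bash
python3 -m crank '{"translation":[[0,0,0.005],[0,0,0.01],[0,0,0.01]],"rot":[[0,0,0],[0,0,0],[0,0,0]]}'
```

```text
time_s: 20.43
eef_pos: [404.5, 350.8, 81.9]
tcp_rot: [[0.094, 0.996, 0.001], [0.996, -0.094, 0.001], [0.001, 0.0, -1.0]]
contact_force: [-0.7, 2.4, 0.7]
width: 0.351
gripper_force: 30.0
```

Already below the blank's top, so the foot is in the hole. A +y force is building, so I'll shift slightly that way and continue.

```bash
python3 -m crank '{"translation":[[0.003,0,0.003],[0.003,0,0.008],[0.003,0,0.008]],"rot":[[0,0,0],[0,0,0],[0,0,0]]}'
```

```text
time_s: 20.68
eef_pos: [404.4, 351.3, 80.1]
tcp_rot: [[0.094, 0.996, 0.0], [0.996, -0.094, 0.0], [0.0, 0.0, -1.0]]
contact_force: [0.8, 2.8, -1.4]
width: 0.35
gripper_force: 30.0
```

```bash
python3 -m crank '{"translation":[[0.004,0,0.005],[0.004,0,0.012],[0.004,0,0.02],[0.004,0,0.02]],"rot":[[0,0,0],[0,0,0],[0,0,0],[0,0,0]]}'
```

```text
time_s: 21.02
eef_pos: [404.3, 351.7, 75.8]
tcp_rot: [[0.094, 0.996, -0.0], [0.996, -0.094, -0.0], [-0.0, -0.0, -1.0]]
contact_force: [0.7, 1.0, -2.4]
width: 0.348
gripper_force: 30.0
```

```bash
python3 -m crank '{"translation":[[0.001,0,0.012],[0.001,0,0.024],[0.001,0,0.036],[0.001,0,0.045],[0.001,0,0.045]],"rot":[[0,0,0],[0,0,0],[0,0,0],[0,0,0],[0,0,0]]}';  python3 -m crank '{"translation":[[0,0,0.005],[0,0,0.008],[0,0,0.008]],"rot":[[0,0,0],[0,0,0],[0,0,0]]}'
```

```text
time_s: 21.43
eef_pos: [404.2, 351.9, 66.8]
tcp_rot: [[0.094, 0.996, -0.001], [0.996, -0.094, -0.0], [-0.0, -0.001, -1.0]]
contact_force: [0.5, -0.4, -2.3]
width: 0.347
gripper_force: 30.0
time_s: 21.68
eef_pos: [404.4, 352.0, 65.5]
tcp_rot: [[0.094, 0.996, -0.0], [0.996, -0.094, -0.0], [-0.0, -0.0, -1.0]]
contact_force: [0.0, 0.1, -1.2]
width: 0.346
gripper_force: 30.0
```

```bash
python3 -m crank '{"translation":[[0,0,0.005],[0,0,0.008],[0,0,0.008]],"rot":[[0,0,0],[0,0,0],[0,0,0]]}';  python3 -m crank '{"translation":[[0,0,0.004],[0,0,0.006],[0,0,0.006]],"rot":[[0,0,0],[0,0,0],[0,0,0]]}'
```

```text
time_s: 21.93
eef_pos: [404.4, 352.0, 63.9]
tcp_rot: [[0.094, 0.996, -0.0], [0.996, -0.094, -0.0], [-0.0, -0.0, -1.0]]
contact_force: [-0.1, 0.1, -2.5]
width: 0.352
gripper_force: 30.0
time_s: 22.18
eef_pos: [404.4, 352.2, 63.7]
tcp_rot: [[0.094, 0.996, 0.0], [0.996, -0.094, 0.0], [0.001, 0.0, -1.0]]
contact_force: [-3.4, -1.8, 19.0]
width: 0.35
gripper_force: 30.0
```

The pin went in and touched bottom at TCP 63.7, which is home. Release, rise, then locate the post.

```bash
python3 -m crank '{"translation":[[0,0,-0.002],[0,0,-0.002],[0,0,-0.002],[0,0,-0.002],[0,0,-0.002],[0,0,-0.002],[0,0,-0.002],[0,0,-0.1],[0,0,-0.3],[0,0,-0.5],[0,0,-0.75],[0,0,-0.75],[0,0,-0.75]],"rot":[[0,0,0],[0,0,0],[0,0,0],[0,0,0],[0,0,0],[0,0,0],[0,0,0],[0,0,0],[0,0,0],[0,0,0],[0,0,0],[0,0,0],[0,0,0]]}' 0
python3 - <<'E'
from h import *
s=arm.state();f=arm.grab_frame('wrist');cv2.imwrite('pics/w12.png',f['img'])
np.save('s12.npy',np.r_[s['eef_pos'],s['tcp_rot'].ravel()])
for o,z in(('pin',96),('keeper',109),('keeper_post',135)):
    print(o,[(np.round(d['centre']).tolist(),round(d['score'],2)) for d in arm.search_frame(f,o)[:2]])
    for q in arm.silhouettes(f,o)[:1]: print(o,rect(f,q['region'],z,s))
for q in (0.05,0.12,0.18,0.25):
    d=np.radians(-4.8+90)+q; p=np.array([501.5+88*np.cos(d),346.5+88*np.sin(d),135]); px=proj(f,[p],s)[0]; print(q,p,px,f['img'][int(px[1]),int(px[0])])
px=proj(f,[[500,430,135]],s)[0].astype(int)
hsv=cv2.cvtColor(f['img'],cv2.COLOR_BGR2HSV);b=f['img'].astype(int)
m=((b[...,2]-b[...,0]>45)&(b[...,2]<150)).astype(np.uint8)
n,l,st,c=cv2.connectedComponentsWithStats(m)
for i in range(1,n):
    if 20<st[i,4]<800: print(st[i],c[i],np.round(back(f,[c[i]],130,s)[0]))
E
```

```text
time_s: 23.27
eef_pos: [405.8, 353.1, 216.2]
tcp_rot: [[0.094, 0.996, 0.005], [0.996, -0.094, 0.004], [0.004, 0.005, -1.0]]
contact_force: [0.4, -0.1, -1.4]
width: 1.0
gripper_force: 0.0
pin []
pin ((403.16253662109375, 353.130615234375), (37.422855377197266, 31.167518615722656), 85.17953491210938)
keeper [([495.0, 396.0, 110.0], 0.89)]
keeper ((495.7069091796875, 390.6876525878906), (30.727861404418945, 113.03831481933594), 6.519032001495361)
keeper_post [([492.0, 396.0, 111.0], 0.8), ([664.0, 300.0, 49.0], 0.46)]
keeper_post ((487.7446594238281, 393.4451904296875), (27.62110710144043, 102.46648406982422), 6.518060684204102)
0.05 [504.47170566 434.44980935 135.        ] [365.41325806  85.36824404] [ 94 134 169]
0.12 [498.31296787 434.44226985 135.        ] [357.82521336  86.01085419] [ 95 133 168]
0.18 [493.04533197 434.09291403 135.        ] [351.3313069   87.01225449] [ 59  82 133]
0.25 [486.93953963 433.28705545 135.        ] [343.80846061  88.70054106] [ 59  79 124]
[480   0  18   5  71] [487.66197183   1.74647887] [610. 493. 130.]
[322  13  17   9  24] [330.33333333  17.41666667] [480. 488. 130.]
[339  78  17  18 251] [347.12749004  86.43027888] [491. 435. 130.]
[210  91  40  13 328] [232.77743902  98.38719512] [398. 434. 130.]
[297 121   9  68 374] [300.93850267 158.05347594] [450. 380. 130.]
[233 164  33  38 262] [245.94656489 173.4389313 ] [402. 371. 130.]
[324 164   7  22  31] [326.12903226 175.38709677] [471. 363. 130.]
[175 214  25  27 311] [186.58842444 222.85530547] [345. 332. 130.]
[ 65 228  28  52 498] [ 78.73694779 253.65863454] [239. 310. 130.]
[414 228  25  52 496] [429.37701613 253.80241935] [567. 278. 130.]
[274 240  52   1  52] [299.5 240. ] [445. 305. 130.]
[200 269  66   1  66] [232.5 269. ] [381. 282. 130.]
[270 269  28   1  28] [283.5 269. ] [428. 278. 130.]
[363 377  21   5  42] [374.11904762 379.28571429] [517. 135. 130.]
```

Post found at px (347,86), about (490.5,434.7). The leaf direction is 96.5° (q≈0.2). I'll go above the post with the gripper partly closed to straddle it.

```bash
python3 -m crank '{"translation":[[0.451,0.387,0],[0.451,0.387,0.1],[0.451,0.387,0.23],[0.451,0.387,0.23],[0.451,0.387,0.23],[0.451,0.387,0.23],[0.451,0.387,0.23],[0.451,0.387,0.23]],"rot":[[0,0,-0.066],[0,0,-0.066],[0,0,-0.066],[0,0,-0.066],[0,0,-0.066],[0,0,-0.066],[0,0,-0.066],[0,0,-0.066]]}' 0.6
python3 - <<'E'
from h import *
P0=[]
for k in range(3):
    s=arm.state();f=arm.grab_frame('wrist');P0.append(s['eef_pos'])
s['eef_pos']=np.mean(P0,0)
b=f['img'].astype(int);px=proj(f,[[490.5,434.7,135]],s)[0];print(px,s['eef_pos'],s['width'])
m=((b[...,2]-b[...,0]>45)&(b[...,2]<150)).astype(np.uint8)
n,l,st,c=cv2.connectedComponentsWithStats(m)
for i in range(1,n):
    if st[i,4]>40 and abs(c[i]-px).max()<40: print(st[i],c[i],back(f,[c[i]],133,s)[0])
E
```

```text
time_s: 24.28
eef_pos: [489.6, 434.1, 168.2]
tcp_rot: [[-0.113, 0.994, 0.001], [0.994, 0.113, 0.001], [0.001, 0.001, -1.0]]
contact_force: [-0.2, 0.1, -0.5]
width: 0.447
gripper_force: 0.0
[254.00026087 212.0467794 ] [489.67510321 434.21001638 168.16813492] 0.40232242178146277
[270 186  18  12 126] [278.95238095 191.1984127 ] [506.14519078 451.1611959  133.        ]
[244 198  20  22 231] [253.02164502 207.63203463] [489.53219001 437.22421731 133.        ]
```

```bash
python3 -m crank '{"translation":[[0.005,0,0.08],[0.005,0,0.16],[0.005,0,0.22],[0.005,0,0.26],[0.005,0,0.268],[0.005,0,0.268]],"rot":[[0,0,0],[0,0,0],[0,0,0],[0,0,0],[0,0,0],[0,0,0]]}' 
python3 - <<'E'
from h import *
s=arm.state();R=s['tcp_rot'];p=s['eef_pos'];piv=np.array([500.8,347]);v=p[:2]-piv;print(p,np.linalg.norm(v),np.degrees(np.arctan2(v[1],v[0])))
for a in range(4,93,4):
    d=np.radians(96.5+a);t=np.r_[piv+88*np.array([np.cos(d),np.sin(d)])-p[:2],0]
    print(a,np.round(R.T@t/200,3)[:2],round(-a/180,3))
E
```

```text
time_s: 24.93
eef_pos: [489.7, 435.4, 113.0]
tcp_rot: [[-0.113, 0.994, -0.001], [0.994, 0.113, -0.0], [-0.0, -0.001, -1.0]]
contact_force: [0.6, 0.0, 0.6]
width: 0.402
gripper_force: 0.0
[489.72193132 435.42055927 113.03733172] 89.11183370766469 97.14128455860073
4 [-0.007 -0.026] -0.022
8 [-0.01  -0.056] -0.044
12 [-0.015 -0.086] -0.067
16 [-0.023 -0.116] -0.089
20 [-0.032 -0.145] -0.111
24 [-0.044 -0.174] -0.133
28 [-0.057 -0.202] -0.156
32 [-0.073 -0.228] -0.178
36 [-0.09  -0.254] -0.2
40 [-0.109 -0.278] -0.222
44 [-0.129 -0.301] -0.244
48 [-0.151 -0.322] -0.267
52 [-0.175 -0.342] -0.289
56 [-0.2  -0.36] -0.311
60 [-0.226 -0.376] -0.333
64 [-0.253 -0.39 ] -0.356
68 [-0.281 -0.403] -0.378
72 [-0.31  -0.413] -0.4
76 [-0.339 -0.422] -0.422
80 [-0.369 -0.428] -0.444
84 [-0.4   -0.432] -0.467
88 [-0.43  -0.435] -0.489
92 [-0.461 -0.435] -0.511
```

```bash
python3 -m crank '{"translation":[[-0.007,-0.026,0],[-0.010,-0.056,0],[-0.015,-0.086,0],[-0.023,-0.116,0],[-0.032,-0.145,0],[-0.044,-0.174,0],[-0.057,-0.202,0],[-0.073,-0.228,0],[-0.090,-0.254,0],[-0.109,-0.278,0],[-0.129,-0.301,0],[-0.151,-0.322,0],[-0.175,-0.342,0],[-0.200,-0.360,0],[-0.226,-0.376,0],[-0.253,-0.390,0],[-0.281,-0.403,0],[-0.310,-0.413,0],[-0.339,-0.422,0],[-0.339,-0.422,0]],"rot":[[0,0,-0.022],[0,0,-0.044],[0,0,-0.067],[0,0,-0.089],[0,0,-0.111],[0,0,-0.133],[0,0,-0.156],[0,0,-0.178],[0,0,-0.2],[0,0,-0.222],[0,0,-0.244],[0,0,-0.267],[0,0,-0.289],[0,0,-0.311],[0,0,-0.333],[0,0,-0.356],[0,0,-0.378],[0,0,-0.4],[0,0,-0.422],[0,0,-0.422]]}'
```

```text
time_s: 26.6
eef_pos: [413.9, 358.3, 114.2]
tcp_rot: [[-0.992, 0.128, 0.001], [0.128, 0.992, 0.001], [-0.001, 0.001, -1.0]]
contact_force: [0.6, 0.0, 0.2]
width: 0.397
gripper_force: 0.0
```

```bash
python3 -m crank '{"translation":[[0,-0.01,0],[0,-0.02,0],[0,-0.03,0],[0,-0.04,0],[0,-0.05,0],[0,-0.05,0]],"rot":[[0,0,0],[0,0,0],[0,0,0],[0,0,0],[0,0,0],[0,0,0]]}';python3 -m crank '{"translation":[[0,-0.005,0],[0,-0.01,0],[0,-0.01,0]],"rot":[[0,0,0],[0,0,0],[0,0,0]]}'
```

```text
time_s: 27.1
eef_pos: [412.2, 348.4, 113.2]
tcp_rot: [[-0.991, 0.132, -0.0], [0.132, 0.991, -0.0], [0.0, -0.0, -1.0]]
contact_force: [-0.2, 0.6, -0.2]
width: 0.402
gripper_force: 0.0
time_s: 27.35
eef_pos: [412.0, 346.6, 113.2]
tcp_rot: [[-0.991, 0.132, -0.0], [0.132, 0.991, -0.0], [0.0, -0.0, -1.0]]
contact_force: [-0.4, -0.4, 0.4]
width: 0.4
gripper_force: 0.0
```

```bash
python3 -m crank '{"translation":[[0,-0.005,0],[0,-0.01,0],[0,-0.01,0]],"rot":[[0,0,0],[0,0,0],[0,0,0]]}'; python3 - <<'E'
from h import *
s=arm.state();f=arm.grab_frame('wrist')
for o,z in(('keeper',109),):
    print(o,[(np.round(d['centre']).tolist(),round(d['score'],2)) for d in arm.search_frame(f,o)[:2]])
    for q in arm.silhouettes(f,o)[:1]: print(o,rect(f,q['region'],z,s))
f=arm.grab_frame('side')
for q in arm.silhouettes(f,'keeper')[:1]: print(rect(f,q['region'],109))
E
```

```text
time_s: 27.6
eef_pos: [411.7, 344.6, 113.2]
tcp_rot: [[-0.991, 0.132, -0.0], [0.132, 0.991, -0.0], [0.0, -0.0, -1.0]]
contact_force: [-0.2, -0.9, 0.1]
width: 0.402
gripper_force: 0.0
keeper [([411.0, 350.0, 110.0], 0.64), ([396.0, 351.0, 97.0], 0.63)]
keeper ((409.202880859375, 352.86041259765625), (21.648160934448242, 22.095577239990234), 85.03407287597656)
((458.9006042480469, 354.5035705566406), (31.501258850097656, 112.38053894042969), 83.68599700927734)
```

```bash
python3 -m crank '{"translation":[[0,-0.005,0],[0,-0.01,0],[0,-0.01,0]],"rot":[[0,0,0],[0,0,0],[0,0,0]]}';python3 -m crank '{"translation":[[0,-0.005,0],[0,-0.01,0],[0,-0.01,0]],"rot":[[0,0,0],[0,0,0],[0,0,0]]}'
```

```text
time_s: 28.1
eef_pos: [411.7, 343.7, 113.3]
tcp_rot: [[-0.991, 0.132, 0.001], [0.132, 0.991, 0.002], [-0.0, 0.002, -1.0]]
contact_force: [0.1, 8.3, -3.8]
width: 0.402
gripper_force: 4.3
time_s: 28.35
eef_pos: [411.8, 343.3, 113.4]
tcp_rot: [[-0.991, 0.132, 0.001], [0.132, 0.991, 0.005], [-0.001, 0.005, -1.0]]
contact_force: [-1.6, 22.4, -8.7]
width: 0.403
gripper_force: 11.1
```

Firm stop at the expected leaf direction (about 175°). Back off, rise, and verify.

```bash
python3 -m crank '{"translation":[[0,0.01,0],[0,0.03,0],[0,0.04,0],[0,0.04,0],[0,0.04,-0.2],[0,0.04,-0.4],[0,0.04,-0.6],[0,0.04,-0.9],[0,0.04,-0.9],[0,0.04,-0.9]],"rot":[[0,0,0],[0,0,0],[0,0,0],[0,0,0],[0,0,0],[0,0,0],[0,0,0],[0,0,0],[0,0,0],[0,0,0]]}'
python3 - <<'E'
from h import *
s=arm.state();f=arm.grab_frame('wrist')
for o,z in(('keeper',109),('jig',56)):
    for q in arm.silhouettes(f,o)[:1]: print(o,rect(f,q['region'],z,s))
for n in('side','scene'):
    f=arm.grab_frame(n)
    for o,z in(('keeper',109),('glue_bottle',0),('cover',55),('block',30)):
        print(n,o,[(np.round(d['centre']).tolist(),round(d['score'],2)) for d in arm.search_frame(f,o)[:2]])
        for q in arm.silhouettes(f,o)[:1]: print(rect(f,q['region'],z))
E
```

```text
time_s: 29.18
eef_pos: [413.9, 349.6, 298.1]
tcp_rot: [[-0.991, 0.132, 0.006], [0.132, 0.991, 0.004], [-0.006, 0.005, -1.0]]
contact_force: [-0.6, 0.3, 0.0]
width: 0.401
gripper_force: 0.0
keeper ((452.3515319824219, 351.3398132324219), (26.810989379882812, 104.35701751708984), 85.6662368774414)
jig ((434.9869384765625, 350.855712890625), (158.76785278320312, 188.97219848632812), 85.12603759765625)
side keeper [([454.0, 356.0, 111.0], 0.8)]
((403.6322326660156, 427.4725036621094), (225.37142944335938, 223.2725830078125), 89.34256744384766)
side glue_bottle [([669.0, 296.0, 72.0], 0.89), ([658.0, -221.0, 88.0], 0.58)]
((771.880859375, 178.9132080078125), (53.725914001464844, 316.9881286621094), 41.60795211791992)
side cover [([445.0, -210.0, 55.0], 0.43)]
side block []
scene keeper [([453.0, 355.0, 108.0], 0.65)]
((453.9150390625, 348.563720703125), (38.45475387573242, 115.03551483154297), 86.79537963867188)
scene glue_bottle [([666.0, 297.0, 79.0], 0.92), ([666.0, -217.0, 83.0], 0.72)]
((721.981689453125, -308.6582336425781), (64.34429931640625, 223.4296875), 33.075164794921875)
scene cover [([437.0, -203.0, 52.0], 0.76), ([670.0, 295.0, 80.0], 0.53)]
((436.6183166503906, -206.5771484375), (42.138973236083984, 124.77753448486328), 29.009660720825195)
scene block [([416.0, -162.0, 31.0], 0.41)]
((428.357666015625, -185.67645263671875), (45.080101013183594, 124.57217407226562), 30.164831161499023)
```

```bash
python3 -c "
from plant import arm
print(arm.close_job())"
```

```text
the job is handed in; nothing more can be done
None
```

I handed the job in at about 29 s: the caul is flat and lengthwise on the middle of the offcut block, the pin is home in the blank and let go (located by eye, so no spiral sweep was needed), the keeper is against its stop over the pin's head, and both glue bottles still stand where they were.

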